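Turn the mailbox knob to its mark and pull it out to lock

ROBOT

A 7-joint arm with a two-finger parallel gripper is mounted at the origin on the work surface. World frame = base frame: x ahead of the robot, y to its left, z up, the work surface at z = 0. Lengths are in mm, angles in rad, forces in N, time in s.
With the tool pointing down it reaches from about 425 to 1025 mm from the base axis. Payload 3.6 kg.
Tool frame: the origin (TCP) lies at the very end of the fingers, on their centre line; the grasp point (between the pads) lies ctrl.grip_depth behind it (ctrl.grip_depth is the distance from the TCP to the grasp point, in mm); z points along the fingers, y is the direction in which the jaws open and shut (so a half turn about z gives the same grasp; the last joint's range is limited). The gripper opens to 85 mm and grips with 20 to 120 N. Pads are 22 mm wide; open, the fingers measure 114 mm over their backs; the gripper's body (76 mm by 85 mm) begins 54 mm behind the grasp point. The pads swing forward as they close: fully open they stand 13 mm farther back than shut.
Start: joints at [-1.363, 0.591, 0.048, 1.609, -0.033, 0.943, -0.034], TCP at [215.495, 692.237, 192.702] pointing down, gripper open.
Joint ranges: [-2.69, 2.69], [-0.47, 2.24], [-1.27, 1.36], [0.19, 2.51], [-1.53, 4.68], [0.08, 2.07], [-3.09, 3.09]. Speed limits (rad/s): [2.57, 2.57, 3.14, 3.14, 3.14, 3.14, 3.14].

INTERFACE

Orientations are given as [roll, pitch, yaw] about the fixed x, y, z axes, in that order (R = Rz(yaw) Ry(pitch) Rx(roll)).
In Python, from cell import status, read_camera, job, ctrl gives the robot as it stands.
- The arm moves only by the shell command python3 -m creep 'ROWS' [FORCE]. ROWS is JSON, one flat list of numbers, 7 for each row, row after row: the shift along the tool's x, y, z in m, then the turn, a rotation vector about the tool's x, y, z in rad, then the opening, from 0 (shut) to 1 (fully open). In form: [x, y, z, wx, wy, wz, fingers, x, y, z, wx, wy, wz, fingers, ...]. A call has 1 to 8 rows; each row shifts and turns the pose as measured when the row begins, along the tool's axes as they then stand; what a row does not reach is not made up. A row lasts 1/12 s, in which the tool goes at most 41.7 mm and 7.16 degrees, less where a joint would pass 70% of its speed; a pose out of reach is approached as far as the arm can. A call with a gripper value outside its range is refused whole. The fingers move at their own pace and stop on an object; FORCE is the grip in N (left out, the last holds). Time passes only in rows, so rows that do not move let the fingers close. It gives the time, the measured TCP pose, the force and the opening at its end, in the units of the state.
- status.observe(): the state, without advancing time (a new reading comes with each control period).
- read_camera(name): name is "scene" or "side" or "wrist"; returns a dict with "image" (480x640x3 uint8, red, green, blue), "z_map" (480x640 float32, mm along the optical axis (not along the pixel's ray), 0 where there is no reading), "vfov" (degrees; the focal length in pixels is half the picture's height over the tangent of half this angle, whatever the lens; pixels are square), "cx", "cy" (the principal point, pixels), "k1" (the pictures are not rectified: a ray, as slopes to the right and down, at radius r is drawn at 1 + k1 r^2 times it, then the intrinsics apply), "R" (3x3) and "t" (3): a world point X has camera coordinates R X + t. Camera axes: x right, y down, z forward; pixel columns grow to the right and rows downward; lengths in mm; the calibration is good to about 2 mm. A picture is of the moment at which its call begins.
- job.finish_job(): hands the job in, once; it reports no verdict.
The state is a dict: "time": time; "joint_positions": joint angles; "qd": joint speeds; "joint_torque": joint torques, N m; "tcp_pos": TCP position; "ee_rot": TCP orientation; "wrist_force": force on the tool from outside, world axes, zero at the start; "ft_torque": the same for the moment, N m; "opening": finger opening in mm.
Only numpy, scipy, OpenCV 4.12 (cv2) and the standard library are available. Lean on these libraries where they do the work, as an engineer would, in place of code of your own. Each camera call takes 0.05 s, during which the arm holds its last target. There are 200 camera calls.

TASK

Lock the mailbox: turn the black knob on its top clockwise until its nose points at the broad raised mark, feel there with a light upward pull for the exact spot where it lets go, and pull it straight out to its stop so that it stays out. Pull gently, never with more than about 10 N, let go of the knob at the end, and leave the other things where they lie.

Things in the scene. Friction and masses are not known exactly. Their poses are not given: they have to be found in the camera images.
- mailbox: brushed aluminium mailbox lying fixed on the ledge, 240 (x) x 320 (y) x 100 mm high; origin at the centre of its underside, z up, front (-x) with a letter slot and shut cam lock. Its flat top has a 3 mm raised hatch on the -y half and, at (0, +70 mm), the knob on a vertical axis amid a steel disc 112 mm across, 3 mm high. The small round studs on the disc's rim mean nothing here
- mark (a point): top middle of the mark: the one broad raised curved bar on the disc's rim, on the mailbox's +x side of the knob, 30 mm long (0.32 rad to either side of its middle), 5 mm high over the disc; this point is 47 mm from the knob's axis, 108 mm over the ledge
- knob_grip (a point): point to grip on the black bar knob, on its axis, 134 mm over the ledge while the knob is in. The bar is 46 mm long, 14 mm wide (pinch it across this) and stands from 115 to 147 mm over the ledge; under it is a skirt 42 mm across, from 106 to 116 mm. Its x runs along the bar to the nose, z up
- knob_nose (a point): tip of the knob's narrow pointer nose, 38 mm from the axis, at the end of the bar; it shows where the knob points
- dial (a joint): turn of the knob, rad: 0 with its nose at the middle of the mark, growing anticlockwise from above; starts at 0.55 to 1.15, hard stops at -0.6 and 1.5, light friction (0.04 N m). The slot that frees the spindle is about 0.1 rad wide; its middle lies anywhere within 0.30 either side of 0, differently each time, and nothing shows where. Once out, the knob cannot be turned
- spindle (a joint): how far the knob's spindle has come out (up), m: 0 = in, 0.012 = fully out at its stop. It slides with 2 N of friction and stays where it is left. Off the slot a pin under a ring holds it after 1 mm of lift; over the slot it comes free
- head (a joint): stretch of the spring between the bar and the spindle, m, 0 at rest: 1 mm for each 1.5 N of pull. With the pin held, raising the bar 4.5 mm pulls with about 5 N; turned like that into the slot, the spindle jumps up 2 mm and the pull drops to about 2 N. Over 0.007 (10.5 N), at the ring or at the end stop, counts as forcing it
- sunglasses: red plastic sunglasses, folded, 140 x 52 x 15 mm, loose on the mailbox's hatch; origin under the middle; leave alone
- keytag: olive wood key tag, 50 x 28 x 8 mm with a steel ring, loose on the mailbox's hatch; origin under the wood's middle; leave alone
- umbrella: dark wooden umbrella handle with a hook and brass tips, about 350 x 112 x 22 mm, lying on the ledge at the mailbox's +y side; origin on the straight part's underside; leave alone
- egg: grey stone egg, 47 mm across, 60 mm high, standing on the ledge before the mailbox; origin under it; leave alone
- letters: bundle of letters, 110 x 220 x 24 mm, on the ledge at the mailbox's -y side; origin under its middle; leave alone
- parcel: cardboard parcel, 160 x 120 x 80 mm, on the ledge at the right; origin under its middle; leave alone
- bowl: blue ceramic bowl, 120 mm across, 50 mm high, on the ledge at the left; origin under its middle; leave alone

How it is judged:
By the outcome, as a careful person would: the job done as asked, in the order asked, and still so for the second after the job is handed in, with the robot touching nothing.
It also fails if it takes over 61 s, if anything falls off the work surface, if the arm or the gripper's body presses on something with over 40 N, if the wrist force passes 120 N, or if a joint passes its speed limit or range.

## Working session

There is one attempt and no reset: what is moved stays moved. The work goes in short steps, Python scripts to look and compute and a shell command to move; the robot and the scene stay as the last step left them, time stands still between calls to the robot, and variables do not carry over. Pictures are saved under pics/ and viewed, about 8 in all and at most 12, crops included, and the job is handed in when it is done.

```bash
ls; mkdir -p pics; python3 - <<'E'
from cell import status, read_camera, ctrl
import cv2, numpy as np
print(status.observe(), ctrl.grip_depth)
for n in ("scene","side"):
    c=read_camera(n); np.savez(f"pics/{n}0.npz",**c); cv2.imwrite(f"pics/{n}0.png",c["image"][:,:,::-1])
    print(n,{k:c[k] for k in("vfov","cx","cy","k1","R","t")})
E
```

```text
pics
{'time': 0.0, 'joint_positions': array([-1.36250165,  0.59208767,  0.04830323,  1.60982931, -0.03328496,
        0.94269309, -0.03373006]), 'qd': array([ 0.00152829,  0.00090001,  0.00138964,  0.00013485, -0.00046889,
        0.00206942,  0.00045663]), 'joint_torque': array([-8.01799597e-04, -5.48688734e+01,  1.54605813e+00, -1.98120081e+01,
        9.29852889e-03,  9.11590381e-03, -1.35347392e-05]), 'tcp_pos': array([215.22833418, 691.36279312, 191.56118508]), 'ee_rot': array([-3.13938403e+00,  1.37863571e-04,  2.83985446e+00]), 'wrist_force': array([-0.13905954, -0.06236552, -0.10477099]), 'ft_torque': array([ 0.01391589,  0.0226551 , -0.03139331]), 'opening': 85.26701434994372} 18.700000000000003
scene {'vfov': 45.41530267107708, 'cx': 323.1722840946541, 'cy': 235.37319564035656, 'k1': -0.16734156528625985, 'R': array([[-0.3155954 ,  0.94865298,  0.02137913],
       [ 0.52810239,  0.19431733, -0.82664904],
       [-0.78835741, -0.24959626, -0.56231156]]), 't': array([ 167.59361593, -200.91942368, 2179.36475047])}
side {'vfov': 53.791884220348145, 'cx': 320.3785905856511, 'cy': 236.98428642988023, 'k1': -0.10626951971316687, 'R': array([[ 0.91549386, -0.40192472, -0.01809735],
       [-0.23507013, -0.49784849, -0.83479873],
       [ 0.32651651,  0.76850725, -0.55025773]]), 't': array([-484.71124382,  231.79205887, 1148.6376436 ])}
```

View pics/scene0.png

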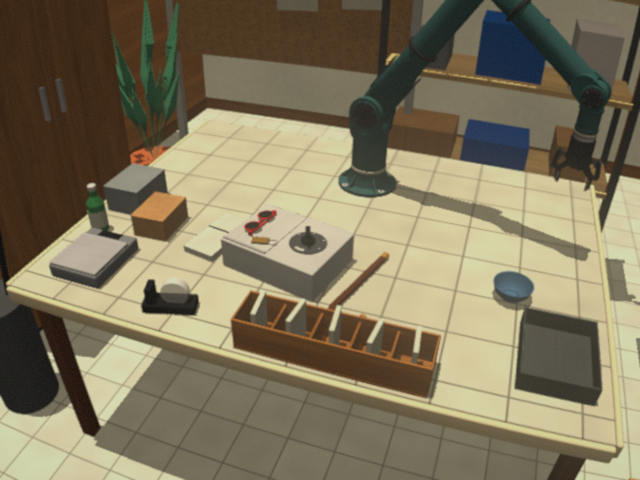

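View pics/side0.png

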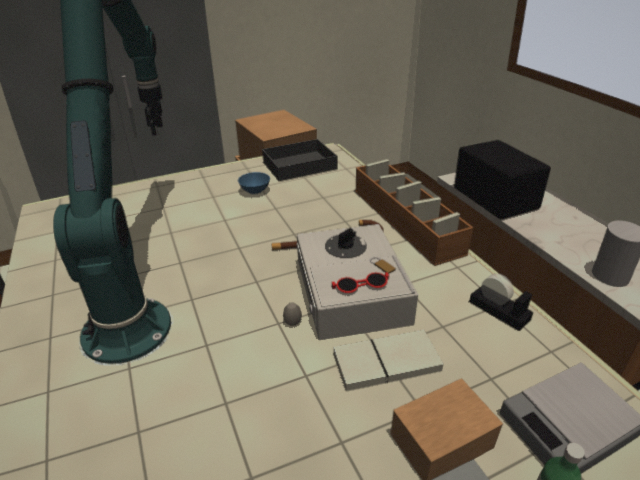

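Scene: the mailbox is mid-table, with the disc and knob at about (308,238) and the umbrella behind it. Side: the knob is at about (347,238), with sunglasses and key tag on the near half and the egg in front. Next I'll locate the knob roughly.

```bash
cat > h.py <<'E'
import numpy as np, cv2
def K(c):
    f=240/np.tan(np.radians(c["vfov"])/2); return np.array([[f,0,c["cx"]],[0,f,c["cy"]],[0,0,1.]]),np.array([c["k1"],0,0,0,0.])
def rays(c,uv):
    k,d=K(c); p=cv2.undistortPoints(np.float64(uv).reshape(-1,1,2),k,d)[:,0]
    return -c["R"].T@c["t"], np.c_[p,np.ones(len(p))]@c["R"]
def plane(c,uv,z):
    o,r=rays(c,uv); return o+r*((z-o[2])/r[:,2])[:,None]
def depthpts(c,uv):
    o,r=rays(c,uv); z=np.array([c["z_map"][int(round(v)),int(round(u))] for u,v in uv]); return o+r*z[:,None]
def proj(c,X):
    k,d=K(c); return cv2.projectPoints(np.float64(X).reshape(-1,3),cv2.Rodrigues(c["R"])[0],c["t"],k,d)[0][:,0]
E
python3 - <<'E'
from h import *
for n,uv in(("scene",(309,242)),("side",(346,247))):
    c=np.load(f"pics/{n}0.npz"); print(n,plane(c,[uv],110),depthpts(c,[uv]))
from cell import read_camera,status
from scipy.spatial.transform import Rotation as R
c=read_camera("wrist"); s=status.observe()
Rt=R.from_euler("xyz",s["ee_rot"]).as_matrix()
print("tool R",Rt.round(3)); print("cam in tool",Rt.T@(-c["R"].T@c["t"]-s["tcp_pos"]),"axes",(Rt.T@c["R"].T).round(3),c["vfov"])
E
```

```text
scene [[597.42356594 -23.44171087 110.        ]] [[622.46116893 -14.68706957 128.50506454]]
side [[584.25172534 -47.57078288 110.        ]] [[584.27377761 -47.52703902 109.96619557]]
tool R [[-0.955  0.297 -0.   ]
 [ 0.297  0.955 -0.002]
 [-0.    -0.002 -1.   ]]
cam in tool [  74.27517457    0.3920482  -180.98400157] axes [[-0.    -0.956 -0.292]
 [ 1.    -0.    -0.   ]
 [ 0.    -0.292  0.956]] 61.88920746473676
```

```bash
python3 -m creep '[-0.029,-0.029,-0.006,0,0,0,1,-0.029,-0.029,-0.006,0,0,0,1,-0.029,-0.029,-0.006,0,0,0,1,-0.029,-0.029,-0.006,0,0,0,1,-0.029,-0.029,-0.006,0,0,0,1,-0.029,-0.029,-0.006,0,0,0,1,-0.029,-0.029,-0.006,0,0,0,1,-0.029,-0.029,-0.006,0,0,0,1]'
python3 -m creep '[-0.029,-0.029,-0.003,0,0,0,1,-0.029,-0.029,-0.003,0,0,0,1,-0.029,-0.029,-0.003,0,0,0,1,-0.029,-0.029,-0.003,0,0,0,1,-0.029,-0.029,-0.003,0,0,0,1,-0.029,-0.029,-0.003,0,0,0,1,-0.029,-0.029,-0.003,0,0,0,1,-0.029,-0.029,-0.003,0,0,0,1]'
```

```text
time: 0.82
tcp_pos: [360.8, 405.5, 233.5]
ee_rot: [-3.138, -0.009, 2.862]
wrist_force: [-0.2, 0.3, 0.8]
opening: 85.3
time: 1.48
tcp_pos: [518.2, 112.9, 257.3]
ee_rot: [-3.14, -0.009, 2.863]
wrist_force: [0.3, 0.3, 0.3]
opening: 85.2
```

```bash
python3 -m creep '[-0.027,-0.027,0,0,0,0,1,-0.027,-0.027,0,0,0,0,1,-0.025,-0.025,0,0,0,0,1,-0.02,-0.02,0,0,0,0,1,-0.012,-0.012,0,0,0.009,0,1,0,0,0,0,0,0,1]'
python3 - <<'E'
from cell import read_camera
import numpy as np,cv2
c=read_camera("wrist"); np.savez("pics/w1.npz",**c); cv2.imwrite("pics/w1.png",c["image"][:,:,::-1])
E
```

```text
time: 1.98
tcp_pos: [599.4, -44.8, 257.4]
ee_rot: [-3.135, -0.012, 2.848]
wrist_force: [0.8, -0.3, 0.6]
opening: 85.4
```

View pics/w1.png

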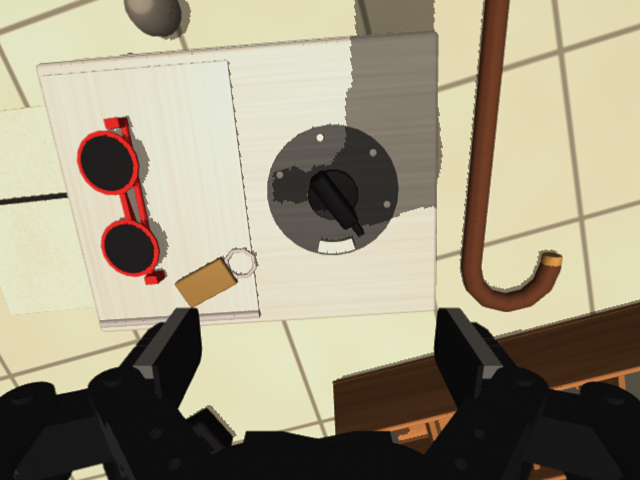

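The wrist picture shows the disc centre at about (333,190), the mark at (337,246), and the nose at (361,234), anticlockwise of the mark. The key tag and sunglasses are to the left.

```bash
cat > m.py <<'E'
from h import *; import sys
from cell import status
from scipy.spatial.transform import Rotation as R
c=np.load(sys.argv[1]); g=cv2.cvtColor(c["image"],cv2.COLOR_RGB2HSV); 
vs,us=np.mgrid[0:480,0:640]; uv=np.c_[us.ravel(),vs.ravel()]
o,r=rays(c,uv); P=(o+r*c["z_map"].ravel()[:,None]).reshape(480,640,3)
box=np.zeros((480,640),bool); box[110:270,255:410]=1
Z=P[:,:,2]
top=P[(Z>90)&(Z<112)&box]; print("flat z pct",np.percentile(top[:,2],[5,50,95]))
bar=box&(Z>138)&(Z<152); b=P[bar]; ctr=b.mean(0); print("bar top",bar.sum(),"mean",ctr,"zmed",np.median(b[:,2]))
w,v=np.linalg.eigh(np.cov(b[:,:2].T)); d=v[:,1]; print("bar top yaw",np.arctan2(d[1],d[0]),"sd",np.sqrt(w))
k=P[box&(Z>118)]
d0=plane(c,[(333,190)],103)[0]
mk=box&(g[:,:,2]>150)&(np.hypot(P[:,:,0]-d0[0],P[:,:,1]-d0[1])<54)
n,l,st,ce=cv2.connectedComponentsWithStats(mk.astype(np.uint8)); 
for i in np.argsort(-st[1:,4])[:4]+1: print("bright",st[i],ce[i],P[l==i].mean(0), plane(c,[ce[i]],108))
disk=(box&(g[:,:,2]<130)).astype(np.uint8)
E
python3 m.py pics/w1.npz
```

```text
flat z pct [ 98.88531394 101.27095042 104.02682754]
bar top 1152 mean [588.42994112 -29.24175475 146.168943  ] zmed 146.46261530008724
bar top yaw -2.7775444498518027 sd [ 4.05675855 13.05643282]
bright [318 239  37  14 378] [335.87301587 246.12169312] [634.83911796 -39.26339205 107.76144335] [[634.75817456 -39.24528488 108.        ]]
bright [317 134   6   8  39] [319.51282051 137.1025641 ] [542.82321648 -26.36333966 105.84534016] [[542.74427718 -26.33621471 108.        ]]
bright [317 125   9   2   9] [321.         125.44444444] [534.50416255 -22.60083105 102.29533908] [[534.44483233 -22.59608358 108.        ]]
bright [331 124   7   1   7] [334. 124.] [536.52177132 -12.11069628  99.63314111] [[536.38406162 -12.36712584 108.        ]]
```

```bash
cat > go.py <<'E'
import sys,numpy as np
from cell import status
from scipy.spatial.transform import Rotation as R
x,y,z,yaw=map(float,sys.argv[1:5]); s=status.observe()
A=R.from_euler("xyz",s["ee_rot"]); B=R.from_euler("xyz",[np.pi,0,yaw])
print("tool shift mm",A.inv().apply(np.array([x,y,z])-s["tcp_pos"]).round(2),"rotvec",(A.inv()*B).as_rotvec().round(4),"q",s["joint_positions"].round(2))
print("F",s["wrist_force"].round(2),"T",s["ft_torque"].round(3),"t",round(s["time"],2),"tcp",s["tcp_pos"].round(2),"yaw",s["ee_rot"][2].round(4),"open",round(s["opening"],1))
E
python3 - <<'E'
from h import *
c=np.load("pics/w1.npz"); h=cv2.cvtColor(c["image"],cv2.COLOR_RGB2GRAY)
p0=plane(c,[(333,190)],103)[0]
# disc rim: radial gradient max over rays on plane z=103
pts=[]
for a in np.linspace(0,2*np.pi,90,endpoint=False):
    rr=np.arange(50,62,.25); X=np.c_[p0[0]+rr*np.cos(a),p0[1]+rr*np.sin(a),np.full(len(rr),103)]
    q=proj(c,X).astype(np.float32); v=cv2.remap(h,q[:,0],q[:,1],1).ravel().astype(float)
    g=v[6:]-v[:-6]; i=g.argmax()
    if g[i]>20: pts.append(X[i+3,:2])
(ctr,ax,an)=cv2.fitEllipse(np.float32(pts)); print(len(pts),ctr,ax)
E
python3 -m creep '[0,0,0.015,0,0,-0.11,1,0,0,0.015,0,0,-0.11,1,0,0,0.015,0,0,-0.11,1,0,0,0.015,0,0,-0.11,1,0,0,0.015,0,0,-0.11,1,0,0,0.01,0,0,-0.11,1,0,0,0,0,0,0,1]'
python3 go.py 588.6 -29.4 160 -2.777
```

```text
90 (589.6549682617188, -29.185815811157227) (111.01199340820312, 111.52909088134766)
time: 2.62
tcp_pos: [592.6, -30.0, 168.8]
ee_rot: [3.129, -0.014, -2.73]
wrist_force: [-0.9, -0.1, -0.6]
opening: 85.0
tool shift mm [3.3  2.05 8.86] rotvec [ 0.0125 -0.0144  0.0472] q [-0.07  0.46  0.07  1.92 -0.05  0.78  2.01]
F [-0.88 -0.12 -0.57] T [-0.013 -0.045 -0.052] t 2.62 tcp [592.61 -30.01 168.79] yaw -2.7297 open 85.0
```

```bash
python3 -m creep '[0.003,0.001,0.005,0.006,-0.007,0.024,1,0,0,0.004,0.006,-0.007,0.024,1,0,0,0,0,0,0,1]'
python3 go.py 589.2 -29.3 119.5 -2.777
```

```text
time: 2.87
tcp_pos: [587.3, -24.8, 159.7]
ee_rot: [3.138, -0.001, -2.782]
wrist_force: [-0.7, 0.2, 0.6]
opening: 85.4
tool shift mm [-0.25 -5.05 40.2 ] rotvec [ 0.0041 -0.0011 -0.0048] q [-0.09  0.46  0.08  1.95 -0.06  0.73  1.95]
F [-0.72  0.17  0.63] T [ 0.042 -0.009 -0.01 ] t 2.87 tcp [587.29 -24.8  159.72] yaw -2.7818 open 85.4
```

```bash
python3 -m creep '[0,-0.004,0.012,0.002,0,0,1,0,-0.001,0.012,0.001,0,0,1,0,0,0.01,0,0,0,1,0,0,0.004,0,0,0,1,0,0,0,0,0,0,1]'
python3 go.py 589.2 -29.3 119.5 -2.777
```

```text
time: 3.28
tcp_pos: [589.8, -26.5, 119.7]
ee_rot: [3.14, 0.001, -2.781]
wrist_force: [0.0, -0.4, 1.0]
opening: 85.2
tool shift mm [ 1.55 -2.42  0.22] rotvec [ 0.0013  0.0011 -0.0037] q [-0.08  0.52  0.07  1.98 -0.06  0.65  1.96]
F [ 0.04 -0.42  0.98] T [-0.009  0.062 -0.007] t 3.28 tcp [589.8  -26.49 119.72] yaw -2.7807 open 85.2
```

```bash
python3 -m creep '[0.0015,-0.0025,0,0,0,0,1,0,0,0,0,0,0,0.5,0,0,0,0,0,0,0.3,0,0,0,0,0,0,0.25,0,0,0,0,0,0,0.25]' 40
python3 go.py 589.2 -29.3 119.5 -2.777
python3 - <<'E'
from cell import read_camera
import numpy as np,cv2
c=read_camera("wrist"); np.savez("pics/w2.npz",**c); cv2.imwrite("pics/w2.png",c["image"][:,:,::-1])
E
```

```text
time: 3.7
tcp_pos: [589.7, -30.4, 119.5]
ee_rot: [3.14, 0.001, -2.782]
wrist_force: [0.9, 0.3, -0.4]
opening: 38.8
tool shift mm [ 0.06  1.21 -0.03] rotvec [ 0.0012  0.0009 -0.0053] q [-0.08  0.52  0.07  1.98 -0.06  0.65  1.97]
F [ 0.87  0.31 -0.36] T [-0.034 -0.002 -0.022] t 3.7 tcp [589.68 -30.41 119.47] yaw -2.7823 open 38.8
```

View pics/w2.png

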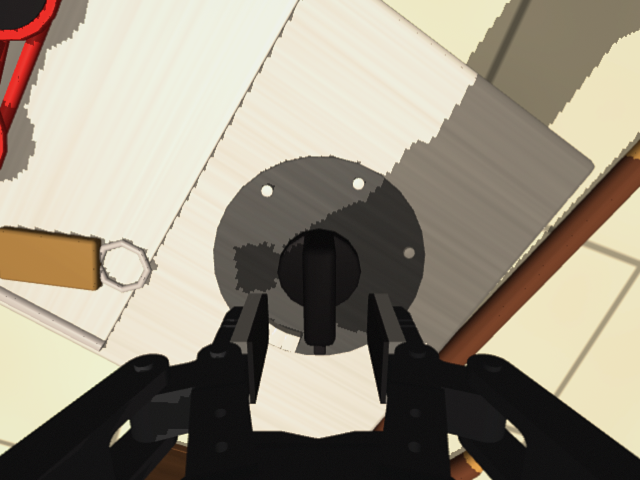

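The bar runs vertically at column 319, midway between the pads at about 258 and 378, so alignment is good. Closing now.

```bash
python3 -m creep '[0,0,0,0,0,0,0,0,0,0,0,0,0,0,0,0,0,0,0,0,0,0,0,0,0,0,0,0,0,0,0,0,0,0,0,0,0,0,0,0,0,0,0,0,0,0,0,0,0]' 40
python3 go.py 589.2 -29.3 119.5 -2.777
```

```text
time: 4.33
tcp_pos: [590.4, -30.2, 120.5]
ee_rot: [3.141, 0.003, -2.782]
wrist_force: [0.0, -0.0, 0.2]
opening: 0.2
tool shift mm [0.77 1.26 0.98] rotvec [ 0.0007  0.0028 -0.0051] q [-0.08  0.52  0.07  1.98 -0.06  0.65  1.97]
F [ 0.05 -0.03  0.17] T [ 0.027  0.067 -0.081] t 4.33 tcp [590.36 -30.21 120.48] yaw -2.7821 open 0.2
```

```bash
python3 - <<'E'
from cell import read_camera
from h import *
c=read_camera("wrist"); np.savez("pics/w3.npz",**c)
d=read_camera("side"); np.savez("pics/s3.npz",**d)
a=c["image"][:,:,::-1][:, 120:520]; b=cv2.resize(d["image"][:,:,::-1][160:280,280:420],(400,343),interpolation=cv2.INTER_CUBIC)
cv2.imwrite("pics/v3.png",np.hstack([a,np.vstack([b,np.zeros((137,400,3),np.uint8)])]))
E
```

```text
(no output)
```

View pics/v3.png

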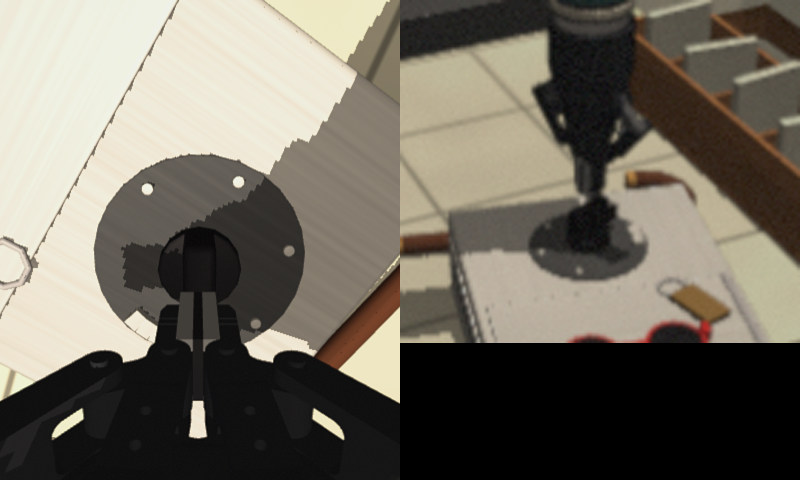

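```bash
python3 go.py 589.2 -29.3 119.5 -2.777; python3 - <<'E'
from h import *
c=np.load("pics/w3.npz"); d=np.load("pics/s3.npz")
for X in ([590.4,-30.2,120.5],[590.4,-30.2,147],[590,-30,103]): print(X,"wrist",proj(c,X),"side",proj(d,X), (proj(d,X)-[280,160])*[[400/140,343/120]]+[[400,0]])
Z=c["z_map"]
for v in (240,270,285,295,305,330,360,400): print(v,[ (u,int(Z[v,u])) for u in range(294,346,4)])
us=np.array([(318,v) for v in (240,260,280,300,320,340)]); print(depthpts(c,us).round(1))
E
```

```text
tool shift mm [0.71 1.3  0.96] rotvec [ 0.0006  0.0027 -0.0051] q [-0.08  0.52  0.07  1.98 -0.06  0.65  1.97]
F [0.43 0.19 0.36] T [-0.082  0.043  0.06 ] t 4.43 tcp [590.32 -30.27 120.46] yaw -2.7821 open -0.2
[590.4, -30.2, 120.5] wrist [[317.09999112 274.68101101]] side [[345.2225197  239.79855088]] [[586.3500563  228.09085792]]
[590.4, -30.2, 147] wrist [[317.13017121 298.63325458]] side [[345.3316263  231.37480447]] [[586.66178943 204.01298276]]
[590, -30, 103] wrist [[317.70420032 261.46464196]] side [[344.98316369 245.25226938]] [[585.66618198 243.67940331]]
240 [(294, 194), (298, 195), (302, 194), (306, 173), (310, 171), (314, 170), (318, 172), (322, 171), (326, 171), (330, 172), (334, 180), (338, 195), (342, 194)]
270 [(294, 200), (298, 200), (302, 199), (306, 165), (310, 166), (314, 166), (318, 166), (322, 165), (326, 165), (330, 165), (334, 166), (338, 199), (342, 199)]
285 [(294, 201), (298, 202), (302, 202), (306, 169), (310, 168), (314, 167), (318, 168), (322, 167), (326, 168), (330, 167), (334, 169), (338, 201), (342, 202)]
295 [(294, 202), (298, 202), (302, 147), (306,
[... 179 characters left out ...]
 (314, 138), (318, 140), (322, 141), (326, 139), (330, 139), (334, 140), (338, 148), (342, 149)]
330 [(294, 131), (298, 124), (302, 123), (306, 124), (310, 123), (314, 125), (318, 124), (322, 123), (326, 124), (330, 125), (334, 124), (338, 123), (342, 131)]
360 [(294, 107), (298, 106), (302, 107), (306, 107), (310, 111), (314, 120), (318, 120), (322, 121), (326, 108), (330, 107), (334, 107), (338, 107), (342, 106)]
400 [(294, 84), (298, 86), (302, 94), (306, 112), (310, 114), (314, 124), (318, 125), (322, 124), (326, 113), (330, 112), (334, 92), (338, 84), (342, 84)]
[[568.8 -37.9 137. ]
 [573.6 -36.1 147.9]
 [581.9 -33.  147.8]
 [579.8 -33.8 171.2]
 [579.9 -33.9 185.8]
 [580.5 -33.7 196.6]]
```

```bash
python3 - <<'E'
from h import *
c=np.load("pics/w3.npz"); d=np.load("pics/s3.npz")
print("wrist col318", [(v,depthpts(c,[(318,v)])[0].round(0).tolist()) for v in range(284,300,2)])
print("wrist col330", [(v,depthpts(c,[(330,v)])[0].round(0).tolist()) for v in range(284,300,2)])
for u in (343,346,349): print("side",u,[(v,depthpts(d,[(u,v)])[0].round(0).tolist()) for v in range(214,242,3)])
for n in ("w1","w2","w3"):
    e=np.load(f"pics/{n}.npz"); print(n,"cam pos",(-e["R"].T@e["t"]).round(1))
E
```

```text
wrist col318 [(284, [584.0, -32.0, 148.0]), (286, [585.0, -32.0, 147.0]), (288, [586.0, -31.0, 146.0]), (290, [587.0, -31.0, 147.0]), (292, [580.0, -34.0, 164.0]), (294, [580.0, -34.0, 165.0]), (296, [580.0, -34.0, 167.0]), (298, [580.0, -34.0, 168.0])]
wrist col330 [(284, [583.0, -27.0, 146.0]), (286, [583.0, -27.0, 146.0]), (288, [584.0, -27.0, 146.0]), (290, [585.0, -26.0, 145.0]), (292, [579.0, -29.0, 163.0]), (294, [579.0, -29.0, 164.0]), (296, [579.0, -30.0, 167.0]), (298, [578.0, -30.0, 170.0])]
side 343 [(214, [586.0, -25.0, 198.0]), (217, [583.0, -30.0, 193.0]), (220, [582.0, -33.0, 186.0]), (223, [583.0, -31.0, 175.0]), (226, [582.0, -33.0, 168.0]), (229, [620.0, 43.0, 104.0]), (232, [583.0, -32.0, 149.0]), (235, [576.0, -46.0, 149.0]), (238, [579.0, -40.0, 135.0]), (241, [579.0, -41.0, 126.0])]
side 346 [(214, [586.0, -42.0, 207.0]), (217, [588.0, -38.0, 196.0]), (220, [586.0, -42.0, 190.0]), (223, [589.0, -37.0, 177.0]), (226, [589.0, -37.0, 168.0]), (229, [596.0, -24.0, 149.0]), (232, [589.0, -37.0, 150.0]), (235, [590.0, -36.0, 139.0]), (238, [589.0, -38.0, 132.0]), (241, [591.0, -34.0, 119.0])]
side 349 [(214, [590.0, -50.0, 211.0]), (217, [594.0, -44.0, 197.0]), (220, [594.0, -43.0, 188.0]), (223, [596.0, -40.0, 177.0]), (226, [598.0, -36.0, 165.0]), (229, [604.0, -24.0, 147.0]), (232, [600.0, -32.0, 143.0]), (235, [601.0, -31.0, 133.0]), (238, [599.0, -35.0, 127.0]), (241, [597.0, -38.0, 120.0])]
w1 cam pos [531.  -22.4 439.4]
w2 cam pos [520.2 -56.6 300.5]
w3 cam pos [520.6 -56.5 301.4]
```

Both cameras agree that the shut fingertips are at z ≈ 163, just above the bar, while the reported TCP says 120.5. The tool's real end is therefore about 42 mm above the reported one, with no sideways offset. I'll go by the cameras: open, descend part way, and re-measure.

```bash
python3 -m creep '[0.0007,0.0013,0,0,0,0,0.5,0,0,0,0,0,0,0.5,0,0,0,0,0,0,0.5,0,0,0,0,0,0,0.5,0,0,0.008,0,0,0,0.5,0,0,0.01,0,0,0,0.5,0,0,0.004,0,0,0,0.5,0,0,0,0,0,0,0.5]'
python3 go.py 589.2 -29.3 78.5 -2.777
python3 - <<'E'
from cell import read_camera
from h import *
c=read_camera("wrist"); np.savez("pics/w4.npz",**c); d=read_camera("side"); np.savez("pics/s4.npz",**d)
a=c["image"][:,:,::-1][:, 120:520]; b=cv2.resize(d["image"][:,:,::-1][160:280,280:420],(400,343),interpolation=cv2.INTER_CUBIC)
cv2.imwrite("pics/v4.png",np.hstack([a,np.vstack([b,np.zeros((137,400,3),np.uint8)])]))
E
```

```text
time: 5.1
tcp_pos: [589.2, -29.0, 96.2]
ee_rot: [3.141, 0.003, -2.782]
wrist_force: [0.1, -1.1, -0.2]
opening: 42.8
tool shift mm [ 0.13 -0.28 17.73] rotvec [ 0.0006  0.003  -0.0049] q [-0.08  0.55  0.07  2.   -0.07  0.6   1.97]
F [ 0.13 -1.13 -0.21] T [ 0.004  0.053 -0.007] t 5.1 tcp [589.18 -29.02  96.23] yaw -2.7819 open 42.8
```

View pics/v4.png

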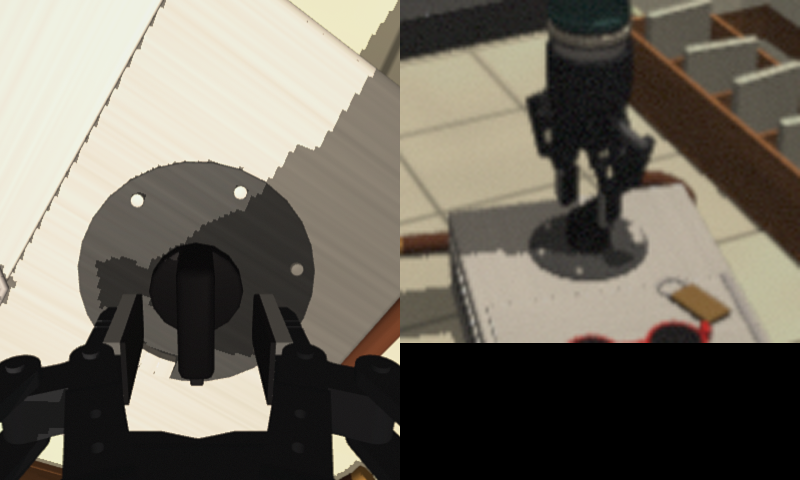

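The pads straddle the bar at columns ~130 and 265, with the bar at 195 and the tips near its top. I'll descend the rest and close.

```bash
python3 -m creep '[0,0,0.008,0,0,0,0.5,0,0,0.007,0,0,0,0.5,0,0,0.002,0,0,0,0.5,0,0,0,0,0,0,0.5]'
python3 -m creep '[0,0,0,0,0,0,0,0,0,0,0,0,0,0,0,0,0,0,0,0,0,0,0,0,0,0,0,0,0,0,0,0,0,0,0,0,0,0,0,0,0,0]' 40
python3 go.py 589.2 -29.3 79 -2.777
```

```text
time: 5.53
tcp_pos: [590.1, -29.1, 78.4]
ee_rot: [-3.142, 0.005, -2.782]
wrist_force: [0.3, 1.0, 0.5]
opening: 43.0
time: 6.03
tcp_pos: [590.0, -29.5, 78.5]
ee_rot: [-3.141, 0.004, -2.782]
wrist_force: [0.4, -0.2, -0.9]
opening: 13.4
tool shift mm [ 0.73  0.46 -0.53] rotvec [-0.0003  0.0043 -0.0052] q [-0.07  0.58  0.07  2.   -0.07  0.56  1.97]
F [ 0.41 -0.19 -0.93] T [ 0.01  -0.029  0.003] t 6.03 tcp [590.05 -29.47  78.47] yaw -2.7822 open 13.4
```

Gripped: the opening reads 13.4 mm and the dial is about 0.575. Turning clockwise to about 0.33, the start of the mark.

```bash
python3 -m creep '[0,0,0,0,0,0.06,0,0,0,0,0,0,0.08,0,0,0,0,0,0,0.06,0,0,0,0,0,0,0.03,0,0,0,0,0,0,0,0]'
python3 go.py 590 -29.5 79 -3.0266
```

```text
time: 6.45
tcp_pos: [590.1, -29.6, 78.6]
ee_rot: [3.141, 0.005, -3.022]
wrist_force: [0.4, -0.7, -2.0]
opening: 13.3
tool shift mm [ 0.08  0.11 -0.44] rotvec [0.0007 0.005  0.0046] q [-0.12  0.58  0.13  2.01 -0.14  0.56  1.8 ]
F [ 0.38 -0.71 -2.03] T [-0.149 -0.064 -0.031] t 6.45 tcp [590.1  -29.6   78.56] yaw -3.022 open 13.3
```

```bash
python3 -m creep '[0,0,-0.0015,0,0,0.015,0,0,0,-0.0015,0,0,0,0,0,0,-0.0012,0,0,0,0,0,0,0,0,0,0,0]'
python3 go.py 590 -29.5 83 -3.05
```

```text
time: 6.78
tcp_pos: [590.1, -29.6, 82.3]
ee_rot: [3.141, 0.005, -3.036]
wrist_force: [1.0, -1.1, -4.9]
opening: 13.6
tool shift mm [ 0.09  0.08 -0.74] rotvec [0.0006 0.0051 0.0145] q [-0.12  0.57  0.14  2.01 -0.14  0.57  1.79]
F [ 0.98 -1.06 -4.86] T [-0.133 -0.206 -0.041] t 6.78 tcp [590.1  -29.57  82.26] yaw -3.0355 open 13.6
```

```bash
for i in 1; do python3 -m creep '[0,0,0,0,0,0.02,0,0,0,0,0,0,0.02,0,0,0,0,0,0,0,0]' | grep -v open; python3 -m creep '[0,0,0,0,0,0.02,0,0,0,0,0,0,0.02,0,0,0,0,0,0,0,0]' | grep -v open; done
```

```text
time: 7.03
tcp_pos: [590.1, -29.6, 81.8]
ee_rot: [3.141, 0.005, -3.078]
wrist_force: [0.7, -1.1, -4.7]
time: 7.28
tcp_pos: [590.1, -29.6, 81.7]
ee_rot: [3.141, 0.005, -3.122]
wrist_force: [0.5, -0.3, -4.4]
```

```bash
python3 -m creep '[0,0,-0.0005,0,0,0.02,0,0,0,-0.0001,0,0,0.02,0,0,0,0,0,0,0,0]' | grep -v open; python3 -m creep '[0,0,-0.0003,0,0,0.02,0,0,0,0,0,0,0.02,0,0,0,0,0,0,0,0]' | grep -v open
```

```text
time: 7.53
tcp_pos: [590.1, -29.6, 82.3]
ee_rot: [3.14, 0.005, 3.116]
wrist_force: [2.2, -0.2, -5.1]
time: 7.78
tcp_pos: [590.1, -29.7, 82.6]
ee_rot: [3.14, 0.005, 3.072]
wrist_force: [0.6, -0.9, -3.7]
```

```bash
for i in 1 2 3; do python3 -m creep '[0,0,0,0,0,0,0]' | grep force; done;  python3 go.py 590 -29.5 83 3.07 | tail -1; python3 -m creep '[0,0,0,0,0,0.02,0,0,0,0,0,0,0.02,0,0,0,0,0,0,0,0]' | grep -v open
```

```text
wrist_force: [1.2, -0.0, -3.8]
wrist_force: [0.6, -0.1, -3.9]
wrist_force: [2.1, -0.2, -2.8]
F [ 2.1  -0.23 -2.79] T [-0.115 -0.224  0.02 ] t 8.03 tcp [590.1  -29.65  82.78] yaw 3.071 open 13.6
time: 8.28
tcp_pos: [590.1, -29.6, 83.0]
ee_rot: [3.14, 0.005, 3.027]
wrist_force: [0.7, -1.4, -3.5]
```

```bash
for i in 1 2 3; do python3 -m creep '[0,0,0,0,0,0,0]' | grep force; done; python3 -m creep '[0,0,-0.001,0,0,0,0,0,0,0,0,0,0,0]'|grep -v open;for i in 1 2 3; do python3 -m creep '[0,0,0,0,0,0,0]' | grep force; done; python3 go.py 590 -29.5 83 3.03
python3 - <<'E'
from cell import read_camera
from h import *
c=read_camera("wrist"); np.savez("pics/w5.npz",**c); cv2.imwrite("pics/w5.png",c["image"][:,:,::-1])
E
```

```text
wrist_force: [0.5, -0.6, -2.6]
wrist_force: [0.4, -0.2, -2.9]
wrist_force: [0.5, -0.4, -2.8]
time: 8.7
tcp_pos: [590.1, -29.7, 84.4]
ee_rot: [3.14, 0.005, 3.027]
wrist_force: [0.4, 0.2, -2.9]
wrist_force: [0.6, -0.2, -2.5]
wrist_force: [0.7, -0.4, -3.3]
wrist_force: [0.9, -0.2, -3.7]
tool shift mm [0.15 0.15 1.5 ] rotvec [ 0.0019  0.005  -0.0033] q [-0.17  0.57  0.2   2.01 -0.2   0.57  1.63]
F [ 0.87 -0.17 -3.68] T [-0.076 -0.114  0.029] t 8.95 tcp [590.12 -29.66  84.5 ] yaw 3.0267 open 13.3
```

View pics/w5.png

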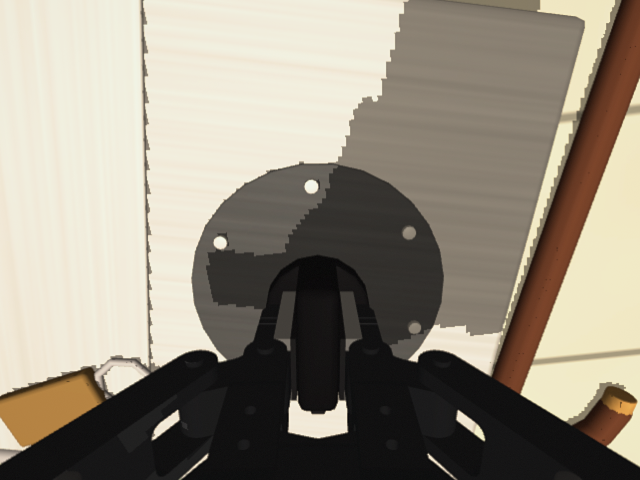

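The knob is still gripped and has turned with the tool (bar at column 318). Lifting 1.5 mm didn't raise the force, so the spindle seems free. I'll check that the bar rose and the grip isn't slipping.

```bash
python3 - <<'E'
from h import *
for n,rows in (("w4",range(275,370,6)),("w5",range(300,400,6))):
    c=np.load(f"pics/{n}.npz"); p=np.array([depthpts(c,[(u,v)])[0] for v in rows for u in (312,316,320,324)]); print(n,np.percentile(p[:,2],[10,50,90]).round(1))
    ys=np.array([(318,v) for v in rows]); print(depthpts(c,ys)[:,2].round(0))
E
```

```text
w4 [146.3 146.8 147.4]
[147. 147. 147. 146. 147. 147. 147. 147. 147. 148. 147. 147. 147. 147.
 147. 146.]
w5 [152.5 153.1 154.1]
[152. 152. 153. 153. 154. 154. 152. 154. 152. 153. 154. 153. 153. 154.
 153. 153. 153.]
```

No slip: the bar top rose 6.2 mm with the tool. Pulling straight up in small steps now.

```bash
python3 -m creep '[0,0,-0.001,0,0,0,0,0,0,-0.001,0,0,0,0,0,0,-0.001,0,0,0,0,0,0,0,0,0,0,0]'|grep -v open; python3 -m creep '[0,0,-0.001,0,0,0,0,0,0,-0.001,0,0,0,0,0,0,-0.001,0,0,0,0,0,0,0,0,0,0,0]'|grep -v open
```

```text
time: 9.33
tcp_pos: [590.1, -29.7, 87.7]
ee_rot: [3.14, 0.005, 3.027]
wrist_force: [1.8, -0.1, -3.1]
time: 9.67
tcp_pos: [590.1, -29.6, 91.1]
ee_rot: [3.14, 0.005, 3.027]
wrist_force: [0.7, -1.3, -2.3]
```

```bash
for i in 1 2; do :; done; python3 -m creep '[0,0,-0.001,0,0,0,0,0,0,0,0,0,0,0]'|grep -v open; python3 -m creep '[0,0,-0.001,0,0,0,0,0,0,0,0,0,0,0]'|grep -v open
```

```text
time: 9.83
tcp_pos: [590.1, -29.7, 92.2]
ee_rot: [3.14, 0.005, 3.027]
wrist_force: [0.4, -0.9, -3.3]
time: 10.0
tcp_pos: [590.1, -29.7, 93.1]
ee_rot: [3.14, 0.005, 3.027]
wrist_force: [1.4, -0.9, -4.4]
```

```bash
python3 -m creep '[0,0,-0.0007,0,0,0,0,0,0,0,0,0,0,0]'|grep -v open; for i in 1 2 3; do python3 -m creep '[0,0,0,0,0,0,0]' | grep -v open; done
```

```text
time: 10.17
tcp_pos: [590.1, -29.6, 93.5]
ee_rot: [3.14, 0.005, 3.027]
wrist_force: [-0.1, -0.8, -5.2]
time: 10.25
tcp_pos: [590.1, -29.6, 93.3]
ee_rot: [3.14, 0.005, 3.027]
wrist_force: [1.5, -1.0, -4.2]
time: 10.33
tcp_pos: [590.1, -29.6, 93.2]
ee_rot: [3.14, 0.005, 3.027]
wrist_force: [2.2, -0.1, -4.7]
time: 10.42
tcp_pos: [590.1, -29.6, 93.2]
ee_rot: [3.14, 0.005, 3.027]
wrist_force: [1.2, -0.1, -5.2]
```

At the stop: about 5 N at 14.7 mm of lift, which fits 12 mm of travel plus spring stretch. I'll ease the spring, then let go.

```bash
python3 -m creep '[0,0,0.001,0,0,0,0,0,0,0.0009,0,0,0,0,0,0,0,0,0,0,0]'; python3 -m creep '[0,0,0,0,0,0,0]'; python3 go.py 590 -29.5 90.7 3.027
```

```text
time: 10.67
tcp_pos: [590.1, -29.7, 91.5]
ee_rot: [3.14, 0.005, 3.027]
wrist_force: [1.4, -0.5, -3.0]
opening: 13.7
time: 10.75
tcp_pos: [590.1, -29.7, 91.7]
ee_rot: [3.14, 0.005, 3.027]
wrist_force: [1.3, -0.5, -2.8]
opening: 13.5
tool shift mm [0.14 0.14 0.99] rotvec [ 0.0018  0.005  -0.0003] q [-0.17  0.56  0.2   2.   -0.2   0.59  1.62]
F [ 1.29 -0.49 -2.78] T [-0.041 -0.108  0.029] t 10.75 tcp [590.12 -29.65  91.69] yaw 3.0267 open 13.5
```

```bash
python3 -m creep '[0,0,0.0008,0,0,0,0,0,0,0,0,0,0,0]'; python3 -m creep '[0,0,0,0,0,0,0.2,0,0,0,0,0,0,0.35,0,0,0,0,0,0,0.5,0,0,0,0,0,0,0.5,0,0,0,0,0,0,0.5]'
python3 -m creep '[0,0,-0.01,0,0,0,0.5,0,0,-0.02,0,0,0,0.5,0,0,-0.03,0,0,0,0.5,0,0,-0.03,0,0,0,0.5,0,0,-0.03,0,0,0,0.5,0,0,-0.01,0,0,0,0.5,0,0,0,0,0,0,0.5]'
python3 - <<'E'
from cell import read_camera
from h import *
c=read_camera("wrist"); np.savez("pics/w6.npz",**c); cv2.imwrite("pics/w6.png",c["image"][:,:,::-1])
E
```

```text
time: 10.92
tcp_pos: [590.1, -29.6, 91.2]
ee_rot: [3.14, 0.005, 3.027]
wrist_force: [0.2, -1.0, -1.6]
opening: 13.4
time: 11.33
tcp_pos: [590.6, -29.0, 92.6]
ee_rot: [3.138, 0.006, 3.026]
wrist_force: [0.1, -0.6, -0.6]
opening: 42.7
time: 11.92
tcp_pos: [588.5, -29.4, 231.0]
ee_rot: [3.138, 0.003, 3.026]
wrist_force: [0.0, 0.6, 0.2]
opening: 43.0
```

View pics/w6.png

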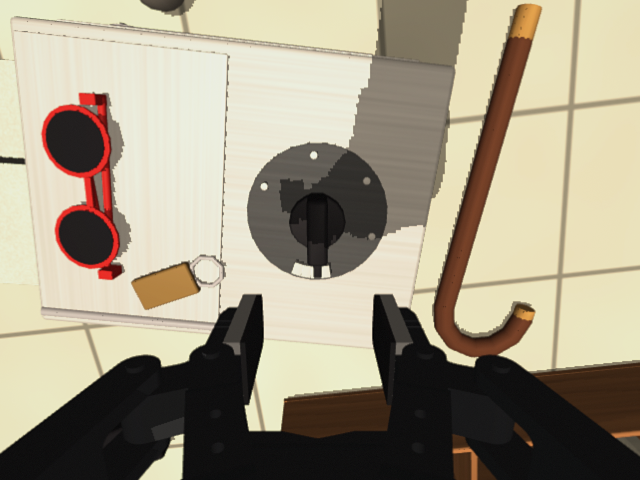

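The nose at (318,272) is over the mark at (311,269), the gripper is clear, and the other things look undisturbed. Checking the knob height.

```bash
python3 - <<'E'
from h import *
c=np.load("pics/w6.npz"); p=np.array([depthpts(c,[(u,v)])[0] for v in range(200,255,4) for u in (313,317,321)])
print(np.percentile(p[:,2],[10,50,90]))
E
python3 -m creep '[0,0,0,0,0,0,0.5,0,0,0,0,0,0,0.5]'
```

```text
[157.70545293 158.52415459 159.30251689]
time: 12.13
tcp_pos: [587.5, -29.4, 229.8]
ee_rot: [3.138, 0.001, 3.026]
wrist_force: [-0.6, -0.4, 0.7]
opening: 42.4
```

```bash
python3 -c "
from cell import job; print(job.finish_job())"
```

```text
the job is handed in; nothing more can be done
None
```

The mailbox knob is out at its stop, and the job was handed in at about 12 s of the 61 s allowed.

- **What I did:** I turned the knob clockwise from about 0.58 rad to the mark. I then lifted it with about 5 N and turned on until the pull dropped to about 3 N, at roughly 0.10–0.15 rad. From there I pulled it straight up to the stop, eased the spring and let go. The wrist force never read more than about 5.2 N.
- **Last checks:** After I let go, the bar top measured 158.5 mm, against 146.5–146.8 mm before. That is 11.7–12.0 mm out, so full travel within the measuring error. The nose is over the mark, the gripper is clear, and the sunglasses, key tag and umbrella look untouched in the last picture. I did not check the egg, letters, parcel and bowl again.
- **What disagreed:** The first grasp closed on air above the knob, with no contact. The wrist and side cameras both showed the real fingertips about 42 mm higher than the reported TCP height, with no sideways offset. I trusted the cameras from then on, and the second grasp held without slipping.

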